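Oil the bearing, close the pot, lift the outer lid alone

TASK

Oil the bearing in the steel pot: press the spray can's red nozzle cap fully down and let it spring back up. Then lift the nested pair of lids together by the inner lid's black knob, lower the pair gently onto the pot until the inner lid is fully home, and let go of it. Finally take the blue outer lid alone by its yellow collar, raise it straight up while the inner lid stays seated in the pot, and finish while still holding it level and still, straight over the pot and at least 10 cm above the rim; leave the other things on the bench alone.

Things in the scene. Friction and masses are not known exactly. Their poses are not given: they have to be found in the camera images.
- oiler: oiling station fixed to the bench: plywood board 100x235x12 mm (x, y, z); a steel pot at its -y end and a small green spray can with a yellow band, in a black holder, at its +y end, each centred 65 mm from the board's centre. Origin: centre of the board's underside, z up. Place and yaw vary
- pot_rim (a point): centre of the open pot's mouth, level with its rim, 72 mm above the bench. Pot: outside diameter 90, inside diameter 82, 60 mm high, standing upright on the board; its bearing lies on the floor, well below the lids; frame parallel to the board's, z up
- cap_top (a point): centre of the top face (21 mm across) of the red nozzle cap on the can, 128.5 mm above the bench when up; the cap is 25 mm across and 18 mm high, the can below it 50 mm across. It moves straight down with the cap
- nozzle_cap (a joint): how far the red nozzle cap is pressed down, in m: 0 up, 0.006 fully down (the stop). A spring holds it up: about 1.4 N to start moving, 4.7 N when fully down; it springs back by itself
- inner_lid: aluminium inner lid, loose, 0.16 kg. Origin: centre of underside, z up. Plug 77 mm across to z = 12 mm, tapered to 66 at the bottom, enters the pot; flange 92 mm across, z = 12 to 16, rests on the pot's rim (home: origin 12 mm below the rim); round black knob 20 mm across, z = 16 to 62. At the start it stands on its plug on the bench, outer lid on it
- outer_lid: blue outer lid, loose, 0.11 kg, lying unfastened on the inner lid's flange. Origin: centre of the underside of its 4 mm plate, 100 mm across (16 mm above the inner lid's origin). Skirt 8 mm deep, inside diameter 95, round the flange, clear of the pot. Yellow collar, outside diameter 44, inside 30, z = 4 to 20 mm; the inner lid's knob passes freely through it, 26 mm above its top
- tape_measure: yellow and black tape measure, 65x70x35 mm, loose; bystander, to be left where it is. Origin: centre of its underside
- nippers: black-handled side cutters lying flat, 151x56x14 mm, loose; bystander, to be left where it is. Origin: centre of its underside
- wood_block: bare wooden block, 62x140x35 mm, loose; bystander, to be left where it is. Origin: centre of its underside

How it is judged:
By the outcome, as a careful person would: the job done as asked, in the order asked, and still so for the second after the job is handed in, while the arm keeps its last pose, push and grip.
It also fails if it takes over 59 s, if anything falls off the work surface, if the arm or the gripper's body presses on something with over 40 N, if the wrist force passes 120 N, or if a joint passes its speed limit or range.

ROBOT

A 6-joint arm with a two-finger parallel gripper is mounted at the origin on a cart in front of the work surface, level with it; the furniture and walls round the work are solid. World frame = base frame: x ahead of the robot, y to its left, z up, the work surface at z = 0. Lengths are in m, angles in rad, forces in N, time in s.
With the tool pointing down it reaches from about 0.375 to 0.975 m from the base axis. Payload 3.8 kg.
Tool frame: the origin (TCP) lies midway between the tips of the shut fingers; the grasp point (between the pads) lies 19 mm behind it; z points along the fingers, y is the line along which they close (so a half turn about z gives the same grasp; the last joint's range is limited). The gripper opens to 88 mm and grips with 3 to 60 N. Pads are 18 mm wide; open, the fingers measure 123 mm over their backs; the gripper's body (75 mm by 187 mm) begins 45 mm behind the grasp point.
Start: joints at [1.201, 0.264, 1.604, -0, 1.274, -0.037], TCP at [0.221, 0.638, 0.239] pointing down, gripper open.
Joint ranges: [-2.63, 2.63], [-0.94, 2.18], [0.31, 2.57], [-1.31, 4.45], [0, 2.66], [-2.55, 2.55]. Speed limits (rad/s): [2.57, 2.57, 3.14, 3.14, 3.14, 3.14].

INTERFACE

Orientations are given as a rotation vector (axis times angle).
In Python, from cell import manip, inverse_kinematics, cams, order gives the robot as it stands. Calls block until the motion is done:
- manip.move_pose(position, orientation): joint-space move of the TCP to a pose.
- manip.move_linear(position, rate=0.15, rot=None): straight line of the TCP; rot=None keeps the orientation; rate is the mean speed in m/s.
- manip.set_joints(angles): joint-space move.
- manip.set_gripper(opening, force=None): finger opening in m; force is the grip in N (None keeps the last); returns when the fingers have stopped.
- manip.dwell(seconds).
- inverse_kinematics(position, orientation): joint angles nearest the present ones, or None.
- manip.state(): the state.
- cams.capture(name): name is "side" or "top" or "wrist"; returns a dict with "image" (400x640x3 uint8, blue, green, red), "z_map" (400x640 float32, m along the optical axis (not along the pixel's ray), 0 where there is no reading), "intrinsics" (3x3 intrinsics, pixels), "k1" (the pictures are not rectified: a ray, as slopes to the right and down, at radius r is drawn at 1 + k1 r^2 times it, then the intrinsics apply), "position" and "orientation" of the camera in the world; the wrist camera has in their place "T_tool_cam" (4x4, takes a point from camera to tool coordinates, whose origin is the TCP and whose axes are the flange's). Camera axes: x right, y down, z forward; pixel columns grow to the right and rows downward; lengths in m; the calibration is good to about 2 mm. A picture is of the moment at which its call begins: read the wrist's pose just before it.
A pose or a line that the arm cannot do raises manip.IKError and nothing moves.
- order.close_job(): hands the job in; it is judged then, once.
The state is a dict: "clock": time; "joint_pos": joint angles; "joint_velocities": joint speeds; "tau": joint torques, N m; "tool_pos": TCP position; "tcp_rot": TCP orientation; "contact_force": force on the tool from outside, world axes, zero at the start; "moment": the same for the moment, N m; "gripper_width": finger opening in m; "grasp_force": force on a finger pad.
Only numpy, scipy, OpenCV 4.12 (cv2) and the standard library are available. Lean on these libraries where they do the work, as an engineer would, in place of code of your own. Each camera call takes 0.05 s, during which the arm holds its last target. There are 200 camera calls.

## Working session

There is one attempt and no reset: what is moved stays moved. The work goes in short steps, each a Python script; the robot and the scene stay as the last script left them, time stands still between calls to the robot, and variables do not carry over. Pictures are saved under pics/ and viewed, at most 10 in all, crops included, and the job is handed in when it is done.

```bash
ls; mkdir -p pics
cat > h.py <<'E'
import numpy as np, cv2
from scipy.spatial.transform import Rotation as R
from cell import manip, inverse_kinematics, cams, order
def cap(name):
    s=manip.state(); c=cams.capture(name)
    if name=="wrist":
        T=np.eye(4); T[:3,:3]=R.from_rotvec(s["tcp_rot"]).as_matrix(); T[:3,3]=s["tool_pos"]
        c["T"]=T@np.array(c["T_tool_cam"])
    else:
        T=np.eye(4); o=np.array(c["orientation"],float)
        T[:3,:3]=o if o.shape==(3,3) else R.from_rotvec(o).as_matrix(); T[:3,3]=c["position"]; c["T"]=T
    return c
def cloud(c):
    "world xyz per pixel (NaN where no reading)"
    h,w=c["z_map"].shape; v,u=np.mgrid[:h,:w].astype(float)
    p=cv2.undistortPoints(np.stack([u,v],-1).reshape(-1,1,2),np.array(c["intrinsics"],float),np.array([c["k1"],0,0,0.])).reshape(h,w,2)
    z=np.where(c["z_map"]>0,c["z_map"],np.nan)
    P=np.dstack([p[...,0]*z,p[...,1]*z,z])
    return P@c["T"][:3,:3].T+c["T"][:3,3]
E
python3 - <<'E'
from h import *
for n in("top","side"):
    c=cap(n); cv2.imwrite(f"pics/{n}0.png",c["image"]); np.save(f"/tmp/{n}.npy",cloud(c)); print(n,c["position"],c["orientation"],c["k1"])
s=manip.state(); print(s["clock"],s["tcp_rot"],s["contact_force"])
E
```

```text
pics
top [ 0.43622167 -0.1018736   1.1868519 ] [-2.11146142  2.16666552 -0.11538364] -0.024396135237416898
side [ 0.0687842  -0.90372697  0.64971338] [-2.05414033  0.56418232 -0.33368228] -0.13033019033098764
0.1 [-5.20292728e-01 -3.09781562e+00  3.05486829e-03] [-0.1088567   0.22064407  0.86794742]
```

View pics/top0.png

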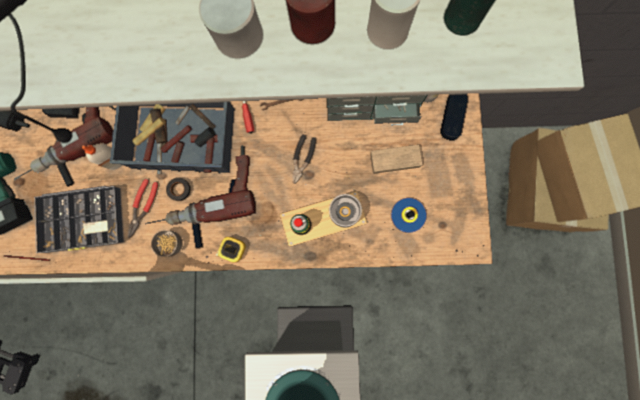

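View pics/side0.png

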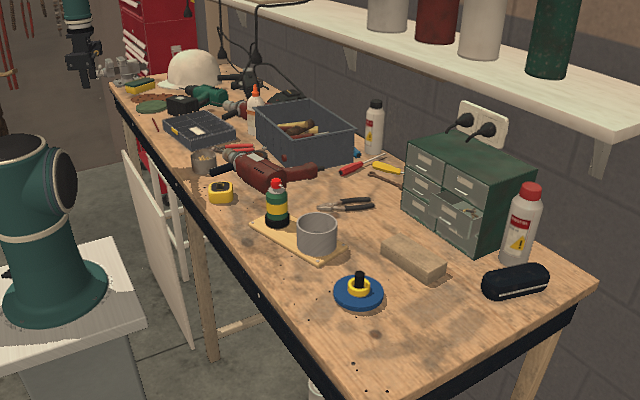

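The top view shows the red cap at about (298,223), the pot at (347,210) and the lid pair at (409,214). The bystanders are clear of all three. Next I'll measure positions from the depth maps.

Run:
```python
from h import *
for n in("top","side"):
    P=np.load(f"/tmp/{n}.npy"); I=cv2.imread(f"pics/{n}0.png").astype(int); b,g,r=I[...,0],I[...,1],I[...,2]
    x,y,z=P[...,0],P[...,1],P[...,2]
    near=(x>.3)&(x<.75)&(abs(y)<.45)
    def rep(k,m):
        q=P[m&near]; 
        if len(q): print(n,k,len(q),"med",np.median(q,0).round(4),"mid",((q.min(0)+q.max(0))/2).round(4),"ext",np.ptp(q,axis=0).round(3),"zmax",q[:,2].max().round(4))
    rep("red",(r>150)&(g<70)&(b<70)&(z>.1))
    rep("blue",(b>r+40)&(z>.01)&(z<.06))
    rep("yellow",(r>150)&(g>130)&(b<90)&(z>.02)&(z<.06)&(y<0.0))
    rep("knob",(z>.05)&(z<.075)&(r<60)&(g<60)&(b<60)&(y<-.05))
    rep("z>.06",(z>.062)&(z<.085)&(abs(r-b)<30)&(r>90))
    for (u,v) in ([(298,223),(347,197),(347,210),(409,214),(400,160),(316,230)] if n=="top" else []): print((u,v),P[v,u].round(4))
P=np.load("/tmp/top.npy"); m=(P[...,2]>.3)&(P[...,2]<.9); print("shelf min x",np.nanpercentile(P[...,0][m],[0.5,5]),np.nanmedian(P[...,2][m]))
```

```text
top red 46 med [ 0.5095 -0.009   0.1298] mid [ 0.5108 -0.0091  0.1299] ext [0.019 0.016 0.011] zmax 0.1354
top blue 658 med [ 0.5273 -0.3124  0.0213] mid [ 0.5301 -0.3151  0.0204] ext [0.095 0.095 0.015] zmax 0.0278
top yellow 139 med [ 0.5334 -0.3008  0.0359] mid [ 0.5331 -0.2026  0.0317] ext [0.05  0.273 0.021] zmax 0.0424
top knob 33 med [ 0.5281 -0.3122  0.0636] mid [ 0.5283 -0.3127  0.0594] ext [0.016 0.016 0.018] zmax 0.0684
top z>.06 390 med [0.558  0.2323 0.0756] mid [0.619  0.0584 0.0734] ext [0.24  0.756 0.023] zmax 0.0847
(298, 223) [ 0.5068 -0.009   0.1297]
(347, 197) [ 0.5839 -0.1415  0.0307]
(347, 210) [ 0.548  -0.1408  0.0176]
(409, 214) [ 0.5279 -0.3089  0.0643]
(400, 160) [ 0.6853 -0.296   0.0388]
(316, 230) [ 0.4933 -0.0501  0.01  ]
side red 74 med [ 0.504  -0.0144  0.1246] mid [ 0.5087 -0.0118  0.1202] ext [0.024 0.021 0.019] zmax 0.1296
side blue 963 med [ 0.5135 -0.3341  0.0192] mid [ 0.528  -0.3177  0.0169] ext [0.096 0.098 0.013] zmax 0.0236
side yellow 243 med [ 0.5137 -0.32    0.0343] mid [ 0.5169 -0.1729  0.0404] ext [0.065 0.331 0.038] zmax 0.0597
side knob 82 med [ 0.5252 -0.3201  0.0594] mid [ 0.5268 -0.3175  0.0563] ext [0.016 0.02  0.013] zmax 0.0626
side z>.06 322 med [ 0.5441 -0.1225  0.0675] mid [0.5489 0.0594 0.071 ] ext [0.102 0.481 0.018] zmax 0.08
shelf min x [0.18472073 0.74051082] 0.4182798065725781
```

Estimates: cap ≈ (0.509, -0.010), pot ≈ (0.548, -0.137) and lid ≈ (0.528, -0.315). These agree with the given heights and the 130 mm spacing. Next I'll take close looks with the same tool pose relative to the pot and the lid.

```bash
cat >> h.py <<'E'
ROT=np.pi*np.array([1,1,0])/np.sqrt(2)   # tool down, closing line along world x
E
python3 - <<'E'
from h import *
for n,p in (("cap",(.509,-.010,.33)),("pot",(.548,-.137,.30)),("lid",(.528,-.315,.30))):
    manip.move_pose(p,ROT); manip.dwell(.2); c=cap("wrist"); s=manip.state()
    cv2.imwrite(f"pics/w_{n}.png",c["image"]); np.savez(f"/tmp/w_{n}.npz",P=cloud(c),I=c["image"],T=c["T"],K=c["intrinsics"],k1=c["k1"])
    print(n,s["clock"],s["tool_pos"].round(4))
print(np.round(c["T_tool_cam"],3),c["intrinsics"],c["k1"])
a=[cv2.imread(f"pics/w_{n}.png") for n in("cap","pot","lid")]
cv2.imwrite("pics/w_all.png",cv2.resize(np.vstack(a),None,fx=.5,fy=.5))
E
```

```text
cap 2.8833 [ 0.5091 -0.0096  0.3299]
pot 3.7333 [ 0.5481 -0.1358  0.3007]
lid 4.7333 [ 0.5285 -0.3134  0.3003]
[[-0.001 -0.955 -0.297  0.077]
 [ 1.    -0.002  0.001  0.   ]
 [-0.001 -0.297  0.955 -0.145]
 [ 0.     0.     0.     1.   ]] [[298.10340142   0.         316.09556354]
 [  0.         298.10340142 193.15554033]
 [  0.           0.           1.        ]] 0.00731047715971677
```

View pics/w_all.png

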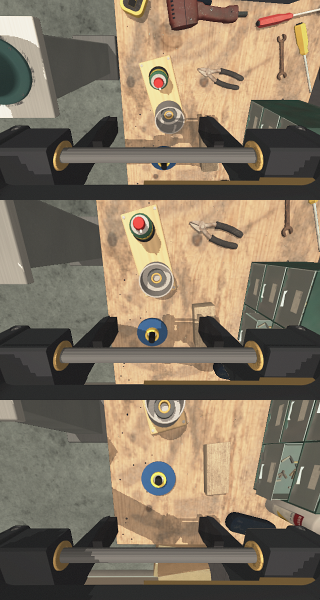

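The wrist views show the can cap, pot and lid pair clearly (half-scale pixels: cap (158,85), pot (157,280), lid (158,480)). Now I'll fit the centres.

```bash
cat >> h.py <<'E'
def plane(uv,T,K,k1,z):
    "pixels (N,2) -> world points on the plane of height z"
    p=cv2.undistortPoints(np.asarray(uv,float).reshape(-1,1,2),K,np.array([k1,0,0,0.])).reshape(-1,2)
    d=np.c_[p,np.ones(len(p))]@T[:3,:3].T; t=(z-T[2,3])/d[:,2]
    return T[:3,3]+d*t[:,None]
def circ(mask,T,K,k1,z):
    "largest blob of mask -> circle on plane z"
    m=cv2.morphologyEx(mask.astype(np.uint8),cv2.MORPH_CLOSE,np.ones((3,3)))
    cs,_=cv2.findContours(m,cv2.RETR_EXTERNAL,cv2.CHAIN_APPROX_NONE)
    q=plane(max(cs,key=cv2.contourArea).reshape(-1,2),T,K,k1,z)[:,:2]
    A=np.c_[2*q,np.ones(len(q))]; s=np.linalg.lstsq(A,(q**2).sum(1),rcond=None)[0]
    r=np.sqrt(s[2]+s[0]**2+s[1]**2); e=np.hypot(*(q-s[:2]).T)-r
    return s[:2].round(4),"dia",round(2*r,4),"rms",e.std().round(4),len(q)
E
cat > fit.py <<'E'
from h import *
def masks(I,P):
    I=I.astype(int); b,g,r=I[...,0],I[...,1],I[...,2]; x,y,z=np.moveaxis(P,-1,0)
    return dict(cap=((r>130)&(g<80)&(b<80)&(z>.11)&(z<.15),.1285),
     pot=((z>.065)&(z<.08)&(np.hypot(x-.548,y+.137)<.06),.072),
     blue=((b>r+30)&(b>70)&(z>.005)&(z<.12),.020),
     knob=((r<60)&(g<60)&(b<60)&(z>.053)&(z<.07)&(np.hypot(x-.528,y+.315)<.03),.062),
     collar=((r>120)&(g>100)&(b<90)&(z>.026)&(z<.05)&(np.hypot(x-.528,y+.315)<.04),.036))
if __name__=="__main__":
  for n in("cap","pot","lid"):
    d=np.load(f"/tmp/w_{n}.npz"); I,P,T=d["I"],d["P"],d["T"]
    for k,(m,z) in masks(I,P).items():
        if m.sum()>25: print(n,k,m.sum(),"medz",np.nanmedian(P[m],0).round(4),*circ(m,T,d["K"],float(d["k1"]),z))
E
python3 fit.py
python3 - <<'E'
import cv2,numpy as np
cv2.imwrite("pics/crop.png",np.hstack([cv2.resize(cv2.imread(f"pics/w_{n}.png")[a:a+130,240:400],None,fx=2.5,fy=2.5,interpolation=cv2.INTER_NEAREST) for n,a in(("pot",100),("lid",100))]))
E
```

```text
cap cap 285 medz [ 0.5105 -0.006   0.1275] [ 0.5101 -0.0057] dia 0.0222 rms 0.0007 56
cap pot 614 medz [ 0.5444 -0.1361  0.0708] [ 0.544  -0.1325] dia 0.0889 rms 0.0006 163
cap blue 278 medz [ 0.5205 -0.3451  0.0192] [ 0.5048 -0.3464] dia 0.0317 rms 0.0051 49
cap knob 108 medz [ 0.5296 -0.3117  0.0608] [ 0.5293 -0.311 ] dia 0.0209 rms 0.0013 33
cap collar 48 medz [ 0.5182 -0.3246  0.035 ] [ 0.515  -0.3242] dia 0.0116 rms 0.0018 17
pot cap 128 medz [ 0.5122 -0.0111  0.1269] [ 0.5105 -0.0083] dia 0.0193 rms 0.0012 121
pot pot 753 medz [ 0.5438 -0.1367  0.071 ] [ 0.5444 -0.1337] dia 0.0882 rms 0.0004 196
pot blue 1920 medz [ 0.5306 -0.303   0.0192] [ 0.5296 -0.3124] dia 0.0982 rms 0.0011 163
pot knob 136 medz [ 0.5295 -0.3121  0.0609] [ 0.5301 -0.3122] dia 0.0199 rms 0.001 36
pot collar 226 medz [ 0.5379 -0.3094  0.0346] [ 0.5298 -0.3122] dia 0.0384 rms 0.0034 133
lid pot 550 medz [ 0.5447 -0.1634  0.0707] [ 0.5443 -0.1351] dia 0.0842 rms 0.0018 248
lid blue 2770 medz [ 0.5304 -0.3102  0.0193] [ 0.5298 -0.3152] dia 0.0967 rms 0.0004 190
lid knob 158 medz [ 0.5303 -0.3148  0.0611] [ 0.5299 -0.3145] dia 0.0175 rms 0.0005 39
lid collar 92 medz [ 0.5389 -0.3265  0.0345] [ 0.5385 -0.327 ] dia 0.0144 rms 0.0024 30
```

View pics/crop.png

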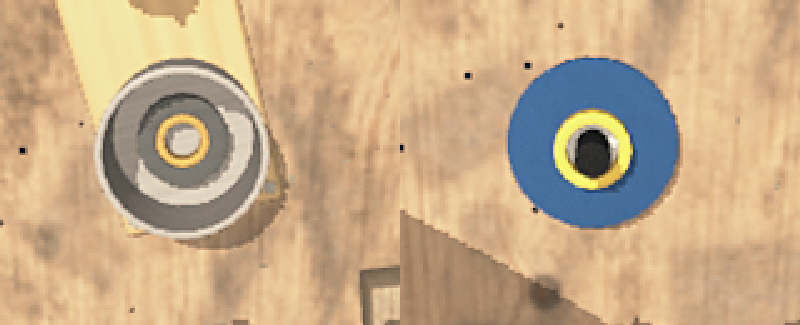

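Fits agree with the known diameters: cap (0.510, -0.007), pot (0.5444, -0.134) and lid (0.5298, -0.314). Next, press the cap under force guard.

Run:
```python
from h import *
manip.set_gripper(0.0,20)
C=np.array([.5103,-.0072])
manip.move_pose([*C,.20],ROT); manip.move_linear([*C,.138],.12); manip.dwell(.3)
s=manip.state(); f0=s["contact_force"][2]; print(s["clock"],s["tool_pos"].round(4),f0,s["gripper_width"])
z=.132; fl=0
while z>.1155:
    manip.move_linear([*C,z],.03); s=manip.state(); fl=s["contact_force"][2]-f0
    print(round(z,4),s["tool_pos"][2].round(4),fl.round(2))
    if fl>11: break
    z-=.0015
manip.dwell(.3); s=manip.state(); print(s["tool_pos"].round(4),(s["contact_force"]-0).round(2))
c=cap("side"); cv2.imwrite("pics/press.png",cv2.resize(c["image"][140:260,220:380],None,fx=4,fy=4))
manip.move_linear([*C,.20],.1); manip.dwell(.1)
c=cap("side"); P=cloud(c); I=c["image"].astype(int); m=(I[...,2]>150)&(I[...,1]<70)&(I[...,0]<70)&(np.hypot(P[...,0]-.51,P[...,1]+.007)<.03)&(P[...,2]>.1); print("cap top after",np.nanpercentile(P[...,2][m],98))
s=manip.state();print(s["clock"],s["contact_force"].round(2))
```

```text
8.2333 [ 0.5109 -0.0072  0.1388] -0.3493352766189282 0.00016796033384481435
0.132 0.1316 -0.29
0.1305 0.1304 0.1
0.129 0.129 0.15
0.1275 0.1277 1.88
0.126 0.1262 2.45
0.1245 0.1246 4.41
0.123 0.1231 4.64
0.1215 0.1228 11.4
[ 0.5106 -0.0072  0.1228] [-2.97  0.19 11.1 ]
cap top after 0.12946573323201405
11.7667 [ 0.2  -0.17  0.13]
```

View pics/press.png

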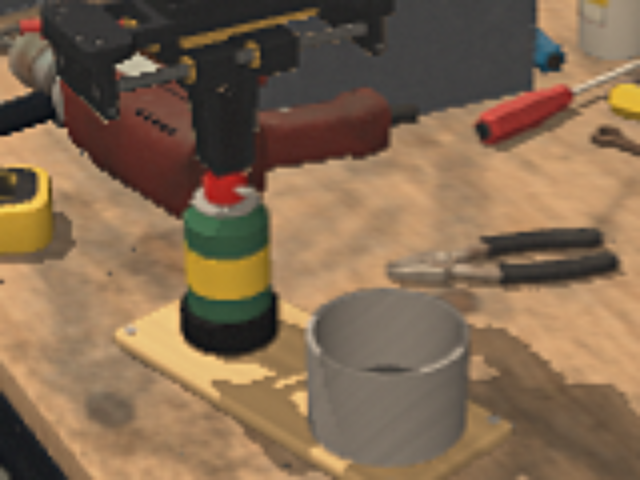

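The picture shows the fingertips squarely on the cap. The jump to 11 N at 6 mm of travel means it reached the stop, and the cap has sprung back up. Next, grip the knob and lift.

Run:
```python
from h import *
L=np.array([.5299,-.3143])
manip.set_gripper(.05,25)
manip.move_pose([*L,.12],ROT); manip.move_linear([*L,.0395],.08); manip.dwell(.2)
s=manip.state(); print(s["tool_pos"].round(4),s["contact_force"].round(2))
manip.set_gripper(0.0,25); s=manip.state(); print(s["clock"],s["gripper_width"],s["grasp_force"],s["contact_force"].round(2),s["tool_pos"].round(4))
manip.move_linear([*L,.16],.1); manip.dwell(.4)
s=manip.state(); print(s["clock"],s["gripper_width"],s["grasp_force"],s["contact_force"].round(2),s["moment"].round(3),s["tool_pos"].round(4))
c=cap("wrist"); np.savez("/tmp/w_h.npz",P=cloud(c),I=c["image"],T=c["T"],K=c["intrinsics"],k1=c["k1"])
d=cap("side"); np.savez("/tmp/s_h.npz",P=cloud(d),I=d["image"],T=d["T"],K=d["intrinsics"],k1=d["k1"])
cv2.imwrite("pics/held.png",np.vstack([c["image"][100:350],cv2.resize(d["image"][120:320,240:490],(640,320))[:,:]]))
```

```text
[ 0.5303 -0.3146  0.0402] [0.7  0.06 1.27]
15.7583 0.018753373802495088 24.999641720205545 [-0.6  -0.25  1.3 ] [ 0.5298 -0.3143  0.0395]
17.5167 0.018801361666602817 24.99939462170005 [-0.22  0.69 -2.75] [-0.061  0.055 -0.006] [ 0.5298 -0.3143  0.1598]
```

View pics/held.png

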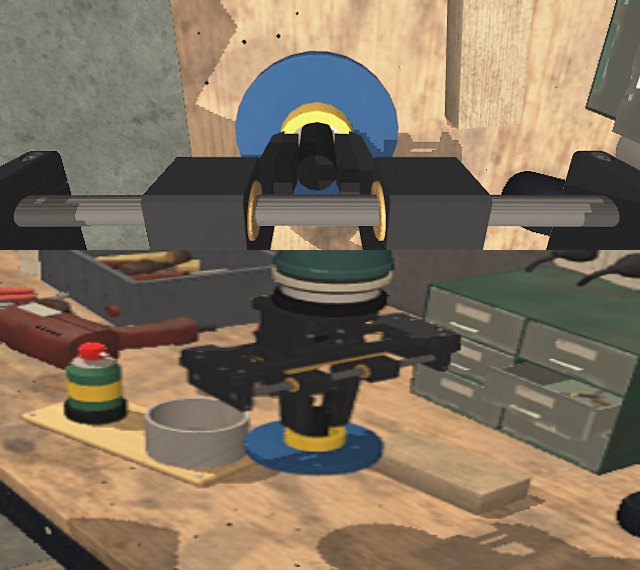

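The pair is held: about 2.7 N on the wrist, blue disc level in both views, with its top arc visible at wrist rows 150–230. Next I'll fit the lid centre and tilt in the tool frame.

```bash
cat > fitlid.py <<'E'
from h import *
from scipy.optimize import least_squares
def lid(d,ztop,guess):
    I=d["I"].astype(int); P=d["P"]; m=(I[...,0]>I[...,2]+30)&(I[...,0]>70)&(abs(P[...,2]-ztop)<.02)&(np.hypot(P[...,0]-guess[0],P[...,1]-guess[1])<.08)
    q=P[m]; A=np.c_[q[:,:2]-guess,np.ones(len(q))]; k=np.linalg.lstsq(A,q[:,2],rcond=None)[0]
    cs,_=cv2.findContours(m.astype(np.uint8),cv2.RETR_EXTERNAL,cv2.CHAIN_APPROX_NONE)
    w=plane(max(cs,key=cv2.contourArea).reshape(-1,2),d["T"],d["K"],float(d["k1"]),ztop)[:,:2]
    w=w[np.hypot(*(w-guess).T)>.045]
    f=least_squares(lambda p:np.hypot(w[:,0]-p[0],w[:,1]-p[1])-p[2],[*guess,.05],loss="soft_l1",f_scale=.0005)
    return f.x.round(4),len(w),"rms",f.fun.std().round(5),"plane slope,z",k.round(4)
if __name__=="__main__":
    g=np.array([.5298,-.3143])
    print("wrist",lid(np.load("/tmp/w_h.npz"),.1403,g)); print("side",lid(np.load("/tmp/s_h.npz"),.1403,g))
E
python3 fitlid.py
```

```text
wrist (array([ 0.5302, -0.3134,  0.0482]), 288, 'rms', np.float64(0.0005), 'plane slope,z', array([ 0.0027, -0.0102,  0.1395]))
side (array([ 0.5223, -0.3249,  0.0506]), 96, 'rms', np.float64(0.00213), 'plane slope,z', array([0.031 , 0.0365, 0.1391]))
```

Lid offset in the hand is under 1 mm and it is level. From the single-image offset (+0.0142, +0.179), the place target is about (0.5440, -0.1353). I'll hover above the pot first and check with cameras.

Run:
```python
from h import *
from fitlid import lid
G=np.array([.544,-.1353])
manip.move_linear([.537,-.225,.165],.15); manip.dwell(.2)
c=cap("wrist"); d=dict(P=cloud(c),I=c["image"],T=c["T"],K=c["intrinsics"],k1=c["k1"]); x,y,z=np.moveaxis(d["P"],-1,0)
print(manip.state()["tool_pos"].round(4),"lid",lid(d,.1455,np.array([.537,-.225])))
m=(z>.065)&(z<.08)&(np.hypot(x-.544,y+.134)<.06); print("pot",m.sum(),*circ(m,d["T"],d["K"],float(d["k1"]),.072))
manip.move_linear([*G,.165],.12); manip.move_linear([*G,.122],.06); manip.dwell(.3)
s=manip.state(); print(s["clock"],s["tool_pos"].round(4),s["contact_force"].round(2))
a=cap("side"); b=cap("top"); 
cv2.imwrite("pics/hov.png",np.hstack([cv2.resize(a["image"][170:270,260:380],(600,500)),cv2.resize(c["image"],None,fx=.3,fy=.3)[:,:].copy() if 0 else cv2.resize(c["image"][:250,230:430],(200,250)).repeat(2,0)]))
```

```text
[ 0.5369 -0.2258  0.1649] lid (array([ 0.5372, -0.225 ,  0.0482]), 290, 'rms', np.float64(0.00053), 'plane slope,z', array([ 0.0026, -0.0108,  0.1446]))
pot 2439 [ 0.544  -0.1341] dia 0.0883 rms 0.0002 349
20.6833 [ 0.5443 -0.1353  0.1224] [-0.16 -0.06 -2.21]
```

View pics/hov.png

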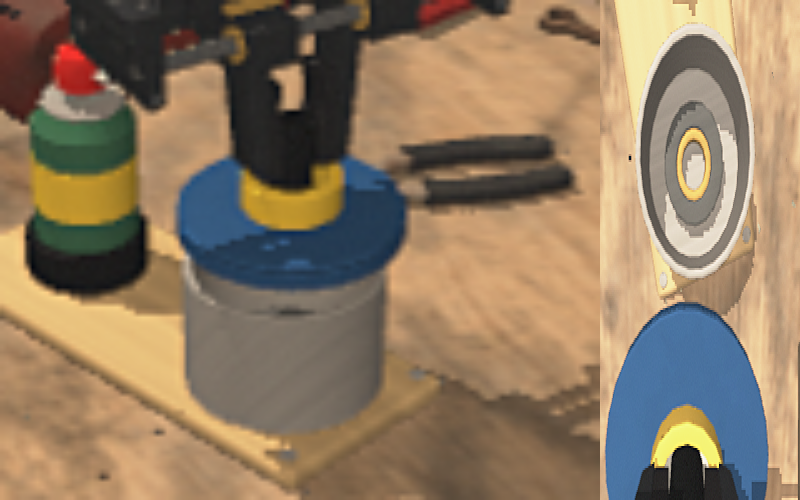

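The hover shows the lid pair centred over the pot. The sharper single-image fit gives about (0.5438, -0.1345), so I'll average the two and descend under force guard.

Run:
```python
from h import *
G=np.array([.5439,-.1347]); f0=manip.state()["contact_force"]
f0=np.array([-.2,0.,-2.6])
z=.118
while z>.0965:
    manip.move_linear([*G,z],.03); manip.dwell(.05); s=manip.state(); f=s["contact_force"]-f0
    print(round(z,4),s["tool_pos"].round(4),f.round(2))
    if f[2]>5 or np.hypot(*f[:2])>6: break
    z-=.002 if z>.102 else .001
print(s["clock"],s["gripper_width"],s["moment"].round(3))
a=cap("side"); cv2.imwrite("pics/down.png",cv2.resize(a["image"][170:270,260:380],(600,500)))
```

```text
0.118 [ 0.5437 -0.1346  0.1177] [ 0.34 -1.04  0.4 ]
0.116 [ 0.5438 -0.1347  0.1159] [ 0.5  -0.31  0.32]
0.114 [ 0.5438 -0.1347  0.1139] [ 0.24 -0.54 -0.25]
0.112 [ 0.5438 -0.1347  0.1119] [ 0.01 -0.85 -0.45]
0.11 [ 0.5438 -0.1347  0.1099] [-0.42 -0.24 -1.05]
0.108 [ 0.5438 -0.1347  0.1079] [-0.26 -0.1  -0.73]
0.106 [ 0.5438 -0.1347  0.1059] [ 0.58 -0.87 -0.48]
0.104 [ 0.5437 -0.1345  0.1039] [-0.17  1.16  0.47]
0.102 [ 0.5437 -0.1346  0.1017] [0.59 1.27 0.13]
0.101 [ 0.5437 -0.1346  0.1009] [-0.51  1.24  0.05]
0.1 [ 0.5438 -0.1346  0.0999] [-2.05  2.66  0.85]
0.099 [ 0.5438 -0.1343  0.0995] [-2.27  4.64  4.02]
0.098 [ 0.5438 -0.1343  0.0994] [-5.16  4.82 10.26]
24.7167 0.01917251669419622 [0.692 1.002 0.035]
```

View pics/down.png

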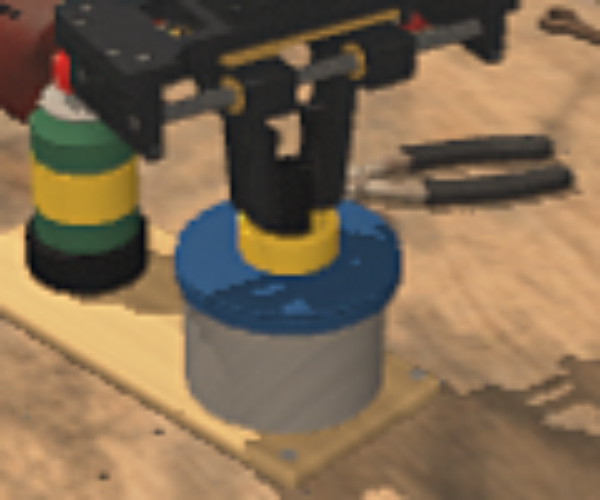

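It seated at TCP z = 0.0994, the predicted home height, and the picture shows the lid flush on the pot. Next: relieve, release, and check the lid from above.

Run:
```python
from h import *
from fitlid import lid
G=np.array([.5438,-.1343])
manip.move_linear([*G,.0995],.03); manip.dwell(.2); print("before open",manip.state()["contact_force"].round(2))
manip.set_gripper(.062,25); manip.dwell(.2); s=manip.state(); print(s["contact_force"].round(2),s["gripper_width"])
manip.move_linear([*G,.15],.1); manip.move_linear([.5438,-.17,.25],.15); manip.dwell(.3)
s=manip.state(); c=cap("wrist"); d=dict(P=cloud(c),I=c["image"],T=c["T"],K=c["intrinsics"],k1=c["k1"])
print(s["clock"],s["tool_pos"].round(4),lid(d,.080,G)); P=d["P"]; I=d["I"].astype(int)
x,y,z=np.moveaxis(P,-1,0); m=(I.max(-1)<60)&(z>.11)&(z<.135)&(np.hypot(x-G[0],y-G[1])<.03); print("knob",m.sum(),np.nanmedian(P[m],0).round(4),*circ(m,d["T"],d["K"],float(d["k1"]),.122))
cv2.imwrite("pics/seated.png",cv2.resize(c["image"][60:240,220:420],(600,540)))
```

```text
before open [-1.57  2.74  1.  ]
[0.22 0.53 0.84] 0.062253828361990345
28.0 [ 0.5434 -0.1696  0.2491] (array([ 0.5443, -0.1354,  0.0485]), 265, 'rms', np.float64(0.00029), 'plane slope,z', array([0.0017, 0.0003, 0.0792]))
knob 340 [ 0.5444 -0.1345  0.121 ] [ 0.5442 -0.1345] dia 0.0183 rms 0.0003 58
```

View pics/seated.png

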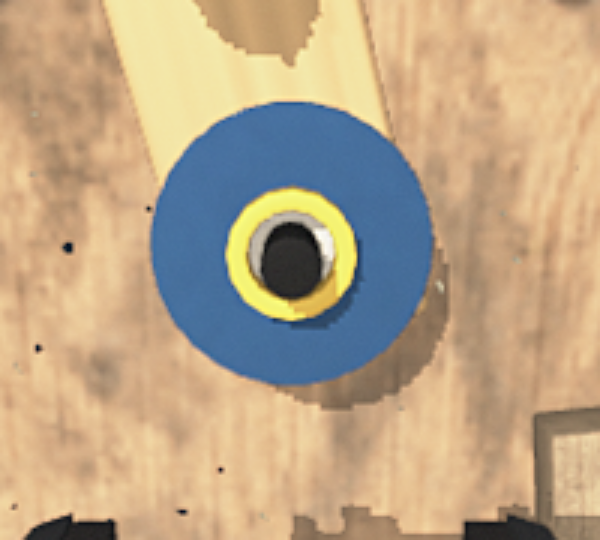

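Seated level at the right height: plate top ≈ 0.079–0.080, knob centred at (0.544, -0.1345). Next, take the collar and raise the outer lid.

Run:
```python
from h import *
G=np.array([.5441,-.1346]); S=lambda t:(lambda s:print(t,round(s["clock"],2),s["tool_pos"].round(4),s["contact_force"].round(2),s["moment"].round(3),round(s["gripper_width"],4)))(manip.state())
manip.move_linear([*G,.15],.15); manip.move_linear([*G,.083],.06); manip.dwell(.2); S("down")
if manip.state()["contact_force"][2]>4: raise SystemExit("touching")
manip.set_gripper(.03,25); S("grip")
for z in (.085,.088,.093,.10): manip.move_linear([*G,z],.03); manip.dwell(.1); S("up")
manip.move_linear([*G,.213],.08); manip.dwell(.5); S("top")
a=cap("side"); c=cap("wrist"); cv2.imwrite("pics/fin.png",np.hstack([cv2.resize(a["image"][120:270,250:400],(500,500)),cv2.resize(c["image"],(300,188)).repeat(1,0) if 0 else cv2.resize(c["image"][:,170:470],(300,500))]))
P=cloud(c); I=c["image"].astype(int); x,y,z=np.moveaxis(P,-1,0); m=(I[...,0]>I[...,2]+30)&(abs(z-.21)<.03); q=P[m]; print(np.linalg.lstsq(np.c_[q[:,:2]-G,np.ones(len(q))],q[:,2],rcond=None)[0].round(4))
P=cloud(a); I=a["image"].astype(int); x,y,z=np.moveaxis(P,-1,0); m=(I.max(-1)<60)&(np.hypot(x-G[0],y-G[1])<.03)&(z<.14)&(z>.08); print("knob side",m.sum(),np.nanpercentile(z[m],98),np.nanmedian(P[m],0).round(4))
```

```text
down 30.38 [ 0.5444 -0.1347  0.0835] [0.   0.05 0.29] [-0.091  0.076 -0.011] 0.0618
grip 30.8 [ 0.5441 -0.1346  0.0831] [-0.83  0.27  0.94] [-0.032  0.145  0.021] 0.0432
up 31.15 [ 0.544  -0.1346  0.0849] [-1.11 -0.35 -1.23] [-0.021  0.06   0.022] 0.0432
up 31.5 [ 0.5441 -0.1346  0.0881] [ 0.11  0.24 -1.15] [-0.019  0.073 -0.009] 0.0432
up 31.92 [ 0.5442 -0.1346  0.0931] [-0.34 -0.03 -0.63] [-0.035  0.017  0.022] 0.0435
up 32.4 [ 0.5441 -0.1346  0.1   ] [-0.06 -0.04 -1.2 ] [-0.067  0.095 -0.034] 0.0428
top 34.47 [ 0.5441 -0.1346  0.213 ] [-0.09 -0.61 -0.79] [-0.082  0.06  -0.055] 0.0431
[ 0.0014 -0.0199  0.2094]
knob side 154 0.12264706025085087 [ 0.5395 -0.1432  0.1059]
```

View pics/fin.png

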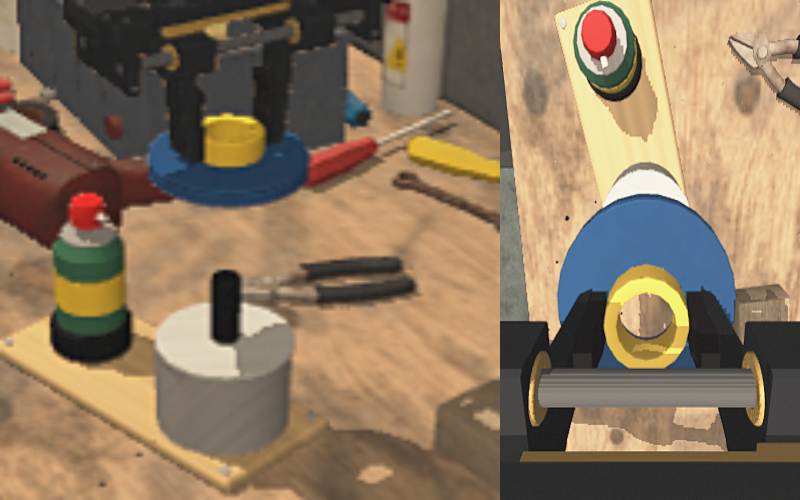

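The outer lid is held level, about 13 cm above the rim. The inner lid is still seated, with its knob top at 0.1226 against 0.122 expected.

```bash
python3 -c "
from h import *
print(order.close_job())"
```

```text
the job is handed in; nothing more can be done
None
```

The job is handed in: the cap was pressed to its stop and sprang back, the inner lid is seated in the pot, and the blue outer lid is held level over it, about 13 cm above the rim, at about 34.5 s on the clock; no verdict came back.

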